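Top pot onto the counting scale, two housings in

ROBOT

A 7-joint arm with a two-finger parallel gripper is mounted at the origin on a cart in front of the work surface, level with it; the furniture and walls round the work are solid. World frame = base frame: x ahead of the robot, y to its left, z up, the work surface at z = 0. Lengths are in m, angles in rad, forces in N, time in s.
With the tool pointing down it reaches from about 0.425 to 0.875 m from the base axis. Payload 4.7 kg.
Tool frame: the origin (TCP) lies at the very end of the fingers, on their centre line; the grasp point (between the pads) lies 19 mm behind it (robot.pinch_z is the distance from the TCP to the grasp point, in m); z points along the fingers, y is the line along which they close (so a half turn about z gives the same grasp; the last joint's range is limited). The gripper opens to 85 mm and grips with 20 to 120 N. Pads are 22 mm wide; open, the fingers measure 114 mm over their backs; the gripper's body (76 mm by 85 mm) begins 54 mm behind the grasp point. The pads swing forward as they close: fully open they stand 13 mm farther back than shut.
Start: joints at [1.324, 0.321, -0.07, 1.45, 0.023, 1.371, -0.057], TCP at [0.168, -0.628, 0.231] pointing down, gripper open.
Joint ranges: [-2.86, 2.86], [-0.3, 2.09], [-1.38, 1.24], [0.06, 2.45], [-1.56, 4.7], [0.09, 2.05], [-2.69, 2.69]. Speed limits (rad/s): [2.57, 2.57, 3.14, 3.14, 3.14, 3.14, 3.14].

INTERFACE

Orientations are given as a unit quaternion [w, x, y, z].
In Python, from bench import robot gives the robot as it stands.
- The arm moves only by the shell command python3 -m inch 'ROWS' [FORCE]. ROWS is JSON, a list of rows, each an object with "rot": the turn, a rotation vector about the tool's x, y, z in units of 6 degrees (1.0 is 6 degrees), a list of three; "travel": the shift along the tool's x, y, z in units of 30 mm (1.0 is 30 mm), a list of three; "grip": the closure, from 0 (fully open) to 1 (shut). A call has 1 to 20 rows; each row shifts and turns the commanded pose from where the row before left it, along the tool's axes as they then stand; what a row does not reach is not made up. A row lasts 1/12 s, in which the tool goes at most 41.7 mm and 7.16 degrees, less where a joint would pass 70% of its speed; a pose out of reach is approached as far as the arm can. A call is refused whole if a number of a shift passes 1 or a number of a turn 1, either way. A call with a gripper value outside its range is refused whole. The fingers move at their own pace and stop on an object; FORCE is the grip in N (left out, the last holds). Time passes only in rows, so rows that do not move let the fingers close. It gives the time, the measured TCP pose, the force, the opening and the grip force at its end, in the units of the state.
- robot.sense(): the state, without advancing time (a new reading comes with each control period).
- robot.read_camera(name): name is "scene" or "side" or "wrist"; returns (picture, depth): 400x640x3 uint8, red, green, blue; 400x640 float32, m along the optical axis (not along the pixel's ray), 0 where there is no reading.
- robot.calibration(name): a dict with "intrinsics" (3x3 intrinsics, pixels), "eye" and "orientation" of the camera in the world; the wrist camera has in their place "hand_eye" (4x4, takes a point from camera to tool coordinates, whose origin is the TCP and whose axes are the flange's). Camera axes: x right, y down, z forward; pixel columns grow to the right and rows downward; lengths in m; the calibration is good to about 2 mm. A picture is of the moment at which its call begins: read the wrist's pose just before it. calibration takes no time and is no camera call.
- robot.job_done(): hands the job in; it is judged then, once.
The state is a dict: "clock": time; "joints": joint angles; "qvel": joint speeds; "joint_efforts": joint torques, N m; "eef_pos": TCP position; "ee_rot": TCP orientation; "wrist_force": force on the tool from outside, world axes, zero at the start; "wrist_torque": the same for the moment, N m; "gripper_width": finger opening in m; "gripper_force": force on a finger pad.
Only numpy, scipy, OpenCV 4.12 (cv2) and the standard library are available. Lean on these libraries where they do the work, as an engineer would, in place of code of your own. Each camera call takes 0.05 s, during which the arm holds its last target. There are 200 camera calls.

TASK

Take only the top pot off the nested stack in the leaning stand and stand it upright near the middle of the counting scale's pan: set it down gently, so that the pan carries it before you let go, and never push the pan hard down. Then count exactly two of the short connector housings into that pot. Leave the lower pot in the stand and every other housing where it lies.

Things in the scene. Friction and masses are not known exactly. Their poses are not given: they have to be found in the camera images.
- stand: fixed steel stand: base plate 130 (x) x 100 (y) x 8 mm; on it a tilted disc (48 mm) with five 5 mm prongs, 36 mm long, round the lower pot. Origin: on the plate's underside, 25 mm from its centre towards -x. The holder's axis leans 30 deg from vertical towards the stand's own -x (roughly towards the robot): upward (-0.5, 0, 0.866) in the stand's frame; the disc's upper face is centred at (61, 0, 45) mm
- pot_top: top one of two aluminium pots, 40 to 85 g, 52 mm high, foot 41 mm, top 5 mm a straight band 61 mm across; wall 2.2, mouth 56.8 mm, inner floor 18 mm up. Origin: centre of underside; +z: pot axis to the mouth. Nested loosely (1 mm play), floor on floor, 18 mm apart on the axis: fingers deeper than 18 mm below its rim clamp the next, equal rim too. Comes off along its axis, free after 34 mm
- pot_low: the lower pot, same shape and origin, standing on the stand's disc between the prongs; shall stay there
- scale: fixed grey bench counting scale 150 (x) x 130 (y) mm, housing 36 mm high, with a black display strip at its +x end. Origin: centre of its underside. It carries the pan
- pan_top (a point): centre of the upper face of the scale's round steel pan (diameter 112 mm; 15 mm towards -x from the scale's middle, 50 mm above the table when unloaded)
- pan (a joint): how far the pan is pressed down, m: 0 unloaded; it sinks about 1 mm for each 1.5 N of force, with a hard stop at 9 mm. Pressing it beyond 6 mm (about 9 N) overloads the scale
- short_1: short white nylon connector housing (3 ways), loose on the table: 24 (x) x 22 (y) x 14 mm (16 with its low latch), 12 g; origin: centre of the underside
- short_2: short white nylon connector housing (3 ways), loose on the table: 24 (x) x 22 (y) x 14 mm (16 with its low latch), 12 g; origin: centre of the underside
- short_3: short white nylon connector housing (3 ways), loose on the table: 24 (x) x 22 (y) x 14 mm (16 with its low latch), 12 g; origin: centre of the underside
- long_1: long white nylon connector housing (6 ways), a bystander, loose on the table: 18 (x) x 40 (y) x 11 mm (14 with its latch), 12 g; origin: centre of the underside
- long_2: long white nylon connector housing (6 ways), a bystander, loose on the table: 18 (x) x 40 (y) x 11 mm (14 with its latch), 12 g; origin: centre of the underside
There are look-alikes about, which are no part of the job. What is shaped like the short_3 but yellow is not meant.

How it is judged:
By the outcome, as a careful person would: the job done as asked, in the order asked, and still so for the second after the job is handed in, with the robot touching nothing.
It also fails if it takes over 69 s, if anything falls off the work surface, if the arm or the gripper's body presses on something with over 40 N, if the wrist force passes 120 N, or if a joint passes its speed limit or range.

## Working session

There is one attempt and no reset: what is moved stays moved. The work goes in short steps, Python scripts to look and compute and a shell command to move; the robot and the scene stay as the last step left them, time stands still between calls to the robot, and variables do not carry over. Pictures are saved under pics/ and viewed, at most 10 in all, crops included, and the job is handed in when it is done.

```bash
ls; mkdir -p pics
cat > h.py <<'E'
import numpy as np, cv2
from scipy.spatial.transform import Rotation as R
from bench import robot
def cam(name):
    s=robot.sense(); c=robot.calibration(name); im,d=robot.read_camera(name)
    K=np.array(c["intrinsics"])
    if "hand_eye" in c:
        q=s["ee_rot"]; T=np.eye(4); T[:3,:3]=R.from_quat([q[1],q[2],q[3],q[0]]).as_matrix(); T[:3,3]=s["eef_pos"]
        M=T@np.array(c["hand_eye"])
    else:
        M=np.eye(4); o=np.array(c["orientation"])
        M[:3,:3]=o if o.shape==(3,3) else R.from_quat([o[1],o[2],o[3],o[0]]).as_matrix(); M[:3,3]=c["eye"]
    v,u=np.mgrid[:400,:640]
    P=np.stack([(u-K[0,2])/K[0,0]*d,(v-K[1,2])/K[1,1]*d,d],-1)@M[:3,:3].T+M[:3,3]
    P[d==0]=np.nan
    return im,d,P,K,M
def save(n,im): cv2.imwrite("pics/"+n,cv2.cvtColor(im,cv2.COLOR_RGB2BGR))
E
python3 - <<'E'
from h import *
a=cam("scene");b=cam("side")
save("a.png",a[0]);save("b.png",b[0])
np.savez("ab.npz",ai=a[0],aP=a[2],bi=b[0],bP=b[2])
print(a[4],b[4]);print(robot.sense()); print(robot.calibration("wrist"))
E
```

```text
pics
[[-0.83368521 -0.42479516  0.35287115  0.24310159]
 [-0.5521277   0.62827498 -0.54811089  0.38357077]
 [ 0.01113474 -0.65178188 -0.75832473  0.70256196]
 [ 0.          0.          0.          1.        ]] [[ 0.99950891 -0.02329388  0.02096025  0.50914536]
 [-0.03052301 -0.57235908  0.81943482 -0.83651562]
 [-0.00709103 -0.81967217 -0.572789    0.59821415]
 [ 0.          0.          0.          1.        ]]
{'clock': 0.1, 'joints': array([ 1.3240658 ,  0.32175155, -0.07006129,  1.45158883,  0.02261641,
        1.37081141, -0.05690714]), 'qvel': array([ 1.20202368e-03, -7.51918163e-04,  4.45419117e-04, -1.47901775e-03,
        2.85288418e-04,  4.94608408e-05, -3.79805966e-04]), 'joint_efforts': array([ 2.05219194e-04, -4.94876969e+01, -3.83865377e-01, -3.15210450e+01,
        1.30946230e-02,  7.40682328e-03,  4.18811157e-05]), 'eef_pos': array([ 0.1674282 , -0.62754783,  0.23031298]), 'ee_rot': array([-8.69183189e-04,  9.91507420e-01,  1.30047105e-01, -1.74166954e-04]), 'wrist_force': array([ 0.096555  , -0.31274265,  0.09675579]), 'wrist_torque': array([0.01453782, 0.01504357, 0.04633298]), 'gripper_force': 0.0, 'gripper_width': 0.08521954637536418}
{'intrinsics': array([[283.77875475,   0.        , 318.37549549],
       [  0.        , 283.77875475, 199.71859016],
       [  0.        ,   0.        ,   1.        ]]), 'hand_eye': array([[-4.17608130e-04, -9.51795918e-01, -3.06731732e-01,
         7.87017641e-02],
       [ 9.99999901e-01, -3.51292818e-04, -2.71406606e-04,
         6.14290909e-05],
       [ 1.50571045e-04, -3.06731815e-01,  9.51795971e-01,
        -1.43179465e-01],
       [ 0.00000000e+00,  0.00000000e+00,  0.00000000e+00,
         1.00000000e+00]])}
```

View pics/a.png

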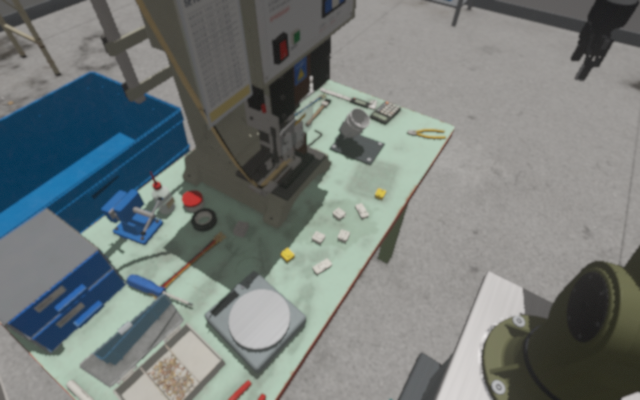

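View pics/b.png

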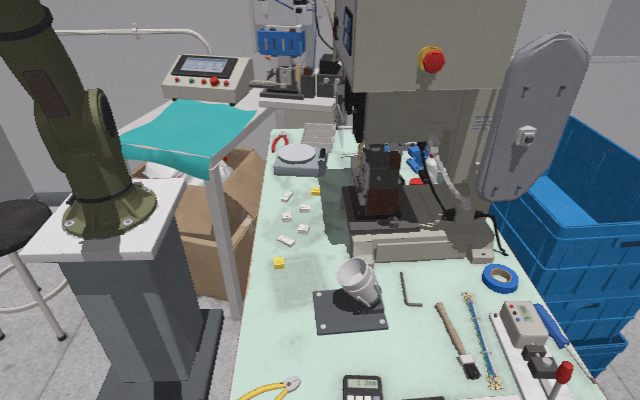

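Scene: stand (355,135), pan (258,318), five white housings (338,214),(362,211),(318,237),(343,236),(322,266), yellow decoys (380,193),(288,255). Side: stand/pots (358,285), whites (287,196),(286,216),(304,208),(303,229),(286,240).

```bash
cat > m.py <<'E'
from h import *
z=np.load("ab.npz")
for k in "ab":
    im,P=z[k+"i"],z[k+"P"]
    hsv=cv2.cvtColor(im,cv2.COLOR_RGB2HSV)
    m=((P[...,2]>.006)&(P[...,2]<.03)&(P[...,0]>.3)&(P[...,0]<.85)&(abs(P[...,1])<.5)).astype(np.uint8)
    n,l,st,c=cv2.connectedComponentsWithStats(m)
    for i in range(1,n):
        if 25<st[i,4]<600:
            p=P[l==i]; r=cv2.minAreaRect((p[:,:2]*1000).astype(np.float32))
            print(k,c[i].round(),st[i,4],np.round(r[0]),np.round(r[1]),round(r[2]),"z",np.percentile(p[:,2],90).round(3),"sat",int(np.median(hsv[l==i][:,1])))
    # pan & pots
    m=((P[...,2]>.044)&(P[...,2]<.056)).astype(np.uint8)
    n,l,st,c=cv2.connectedComponentsWithStats(m)
    for i in range(1,n):
        if st[i,4]>300:
            p=P[l==i]; r=cv2.minAreaRect((p[:,:2]*1000).astype(np.float32)); print(k,"z50",c[i].round(),st[i,4],np.round(r[0]),np.round(r[1]),np.median(p[:,2]).round(4))
    u0,v0=((355,130) if k=="a" else (358,285))
    w=np.zeros(im.shape[:2],bool); w[v0-40:v0+45,u0-45:u0+45]=1
    p=P[w&(P[...,2]>.035)&(P[...,2]<.16)]; print("pot",len(p),np.nanmin(p,0),np.nanmax(p,0),np.nanmedian(p,0))
    p=P[w&(P[...,2]>.004)&(P[...,2]<.011)]; print("plate",cv2.minAreaRect((p[:,:2]*1000).astype(np.float32)))
    print("table z",np.nanmedian(P[(abs(P[...,2])<.02)][:,2]))
E
python3 m.py
python3 - <<'E'
from h import *
z=np.load("ab.npz")
save("c.png",np.hstack([cv2.resize(z["ai"][185:285,270:400],(390,300),interpolation=cv2.INTER_CUBIC),cv2.resize(z["bi"][240:340,300:400],(300,300),interpolation=cv2.INTER_CUBIC)]))
E
```

```text
a [308.  95.] 35 [ 832. -456.] [14. 81.] 6 z 0.013 sat 9
a [321. 107.] 101 [ 760. -430.] [ 22. 113.] 6 z 0.013 sat 34
a [379. 118.] 101 [ 585. -488.] [61. 23.] 0 z 0.012 sat 25
a [417. 133.] 56 [ 455. -493.] [68. 23.] 17 z 0.009 sat 36
a [325. 168.] 62 [ 599. -205.] [ 3. 60.] 3 z 0.029 sat 28
a [380. 193.] 76 [ 441. -214.] [22. 26.] 8 z 0.015 sat 147
a [192. 200.] 351 [807.  67.] [48. 48.] 29 z 0.027 sat 170
a [168. 208.] 102 [837. 114.] [38. 15.] 74 z 0.028 sat 13
a [361. 211.] 108 [ 454. -142.] [19. 41.] 56 z 0.012 sat 14
a [203. 219.] 371 [748.  91.] [57. 57.] 14 z 0.017 sat 18
a [338. 214.] 90 [ 494. -102.] [24. 25.] 80 z 0.015 sat 15
a [145. 233.] 384 [835. 186.] [45. 70.] 13 z 0.022 sat 155
a [240. 228.] 165 [659.  62.] [25. 34.] 17 z 0.018 sat 16
a [343. 236.] 100 [452. -53.] [21. 25.] 10 z 0.015 sat 15
a [318. 237.] 104 [497. -17.] [24. 22.] 6 z 0.015 sat 15
a [206. 247.] 43 [690. 142.] [67.  8.] 88 z 0.009 sat 79
a [287. 255.] 120 [528.  59.] [22. 25.] 77 z 0.015 sat 156
a [321. 266.] 151 [450.  39.] [40. 19.] 69 z 0.012 sat 14
a [264. 347.] 351 [463. 252.] [190.  92.] 33 z 
[... 1752 characters left out ...]
. 338.] 292 [ 807. -410.] [180.  17.] 84 z 0.009 sat 36
b [361. 380.] 360 [ 586. -491.] [18. 61.] 88 z 0.013 sat 18
b [283. 384.] 295 [ 455. -490.] [67. 20.] 0 z 0.01 sat 13
b z50 [191. 126.] 3853 [121. 482.] [484. 380.] 0.0455
b z50 [297. 152.] 548 [475. 208.] [108. 109.] 0.051
b z50 [106. 204.] 367 [  5. -30.] [168.  91.] 0.0498
b z50 [422. 243.] 850 [ 747. -214.] [ 51. 307.] 0.0514
b z50 [526. 325.] 624 [ 870. -416.] [75. 50.] 0.0541
pot 1837 [ 0.55524458 -0.37778321  0.03502036] [ 0.70362426 -0.20594824  0.12154551] [ 0.60160196 -0.33665467  0.07902512]
plate ((609.324951171875, -282.8131103515625), (225.94456481933594, 190.99627685546875), 87.77467346191406)
table z 0.002062733818897877
```

View pics/c.png

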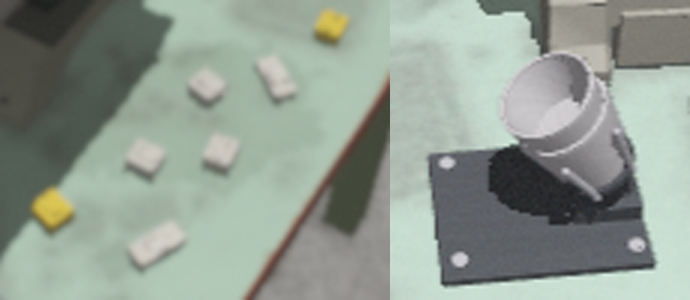

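Crop shows three near-square short whites (338,214),(343,236),(318,237); the elongated (362,211),(322,266) are long bystanders, yellow ones are excluded. The stack shows the top rim, second band 18 mm lower, then prongs.

```bash
cat > st.py <<'E'
from h import *
def stand(im,P,tag,zoff=0):
    hsv=cv2.cvtColor(im,cv2.COLOR_RGB2HSV)
    m=((P[...,2]>.002)&(P[...,2]<.014)&(hsv[...,2]<110)&(P[...,0]>.5)&(P[...,0]<.75)&(P[...,1]<-.24)&(P[...,1]>-.44)).astype(np.uint8)
    n,l,st,c=cv2.connectedComponentsWithStats(m); i=1+np.argmax(st[1:,4]); p=P[l==i]
    r=cv2.minAreaRect((p[:,:2]*1000).astype(np.float32)); print(tag,"plate",r,c[i],np.median(p[:,2]))
    # upper mouth: highest point ring
    b=(P[...,0]>.5)&(P[...,0]<.72)&(P[...,1]<-.24)&(P[...,1]>-.42)&(P[...,2]>.03)&(P[...,2]<.14)
    p=P[b]; a=r[2] if r[1][0]>r[1][1] else r[2]-90
    if abs(a)>45: a-=180*np.sign(a)
    print("yaw deg",a); Rz=R.from_euler("z",a,degrees=True)
    ax=Rz.apply([-.5,0,.866]); yy=Rz.apply([0,1,0]); xx=np.cross(yy,ax)
    q=np.c_[p@xx,p@yy,p@ax]; top=np.percentile(q[:,2],99); s=q[q[:,2]>top-.005]
    (cc,rad)=cv2.minEnclosingCircle((s[:,:2]*1000).astype(np.float32)); 
    print("rim centre", (xx*cc[0]+yy*cc[1])/1000+ax*top,"rad",rad,"axis",ax)
    # expected from plate
    o=np.array([*r[0],0])/1000-Rz.apply([.025,0,0]); f=o+Rz.apply([.061,0,.045])
    print("expected rim", f+ax*.070)
if __name__=="__main__":
    z=np.load("ab.npz")
    for k in "ba": stand(z[k+"i"],z[k+"P"],k)
E
python3 st.py
```

```text
b plate ((577.7058715820312, -346.7982482910156), (127.11663818359375, 102.43070220947266), 4.613230228424072) [343.45539697 313.8956289 ] 0.008287337499910563
yaw deg 4.613230228424072
rim centre [ 0.58004628 -0.3459114   0.10611118] rad 31.254255294799805 axis [-0.49838017 -0.04021454  0.866     ]
expected rim [ 0.57870263 -0.34671782  0.10562   ]
a plate ((577.7471313476562, -341.52227783203125), (125.80290222167969, 98.75853729248047), 3.628753185272217) [358.76470588 148.9436796 ] 0.0067086063806330865
yaw deg 3.628753185272217
rim centre [ 0.58035574 -0.3419902   0.10563215] rad 31.46745491027832 axis [-0.49899755 -0.03164568  0.866     ]
expected rim [ 0.57874513 -0.34145899  0.10562   ]
```

```bash
cat >> h.py <<'E'
def pose():
    s=robot.sense(); q=s["ee_rot"]; return np.array(s["eef_pos"]),R.from_quat([q[1],q[2],q[3],q[0]])
def frame(z,y):
    z=np.array(z)/np.linalg.norm(z); y=np.array(y,float); y-=z*(y@z); y/=np.linalg.norm(y)
    return R.from_matrix(np.c_[np.cross(y,z),y,z])
def plan(p,Rt=None):
    p0,R0=pose(); Rt=Rt or R0
    print("rot units",((R0.inv()*Rt).as_rotvec()/np.radians(6)).round(2),"then travel units",(Rt.inv().apply(np.array(p)-p0)/.03).round(2), "| before-rot travel",(R0.inv().apply(np.array(p)-p0)/.03).round(2))
YAW=np.radians(4.1); AX=np.array([-.5*np.cos(YAW),-.5*np.sin(YAW),.866]); RIM=np.array([.580,-.344,.106])
RT=frame(-AX,[np.sin(YAW),-np.cos(YAW),0])
E
python3 -c "
from h import *
plan(RIM+.08*AX,RT); print(pose()[1].as_matrix())"
```

```text
rot units [-0.49  4.99  1.76] then travel units [10.39 -8.44  8.12] | before-rot travel [14.42 -5.83  1.84]
[[ 9.66175441e-01  2.57885036e-01 -5.71445168e-04]
 [ 2.57885641e-01 -9.66173990e-01  1.67830335e-03]
 [-1.19306140e-04 -1.76890298e-03 -9.99998428e-01]]
```

```bash
python3 -m inch '[{"rot":[0,0,0],"travel":[0.96,-0.39,0.12],"grip":0},{"rot":[0,0,0],"travel":[0.96,-0.39,0.12],"grip":0},{"rot":[0,0,0],"travel":[0.96,-0.39,0.12],"grip":0},{"rot":[0,0,0],"travel":[0.96,-0.39,0.12],"grip":0},{"rot":[0,0,0],"travel":[0.96,-0.39,0.12],"grip":0},{"rot":[0,0,0],"travel":[0.96,-0.39,0.12],"grip":0},{"rot":[0,0,0],"travel":[0.96,-0.39,0.12],"grip":0},{"rot":[0,0,0],"travel":[0.96,-0.39,0.12],"grip":0},{"rot":[0,0,0],"travel":[0.96,-0.39,0.12],"grip":0},{"rot":[0,0,0],"travel":[0.96,-0.39,0.12],"grip":0},{"rot":[0,0,0],"travel":[0.96,-0.39,0.12],"grip":0},{"rot":[0,0,0],"travel":[0.96,-0.39,0.12],"grip":0},{"rot":[0,0,0],"travel":[0.96,-0.39,0.12],"grip":0},{"rot":[0,0,0],"travel":[0.96,-0.39,0.12],"grip":0},{"rot":[-0.1,1,0.35],"travel":[0,0,0],"grip":0},{"rot":[-0.1,1,0.35],"travel":[0,0,0],"grip":0},{"rot":[-0.1,1,0.35],"travel":[0,0,0],"grip":0},{"rot":[-0.1,1,0.35],"travel":[0,0,0],"grip":0},{"rot":[-0.1,1,0.35],"travel":[0,0,0],"grip":0}]'
python3 -c "
from h import *
plan(RIM+.08*AX,RT)
from st import stand
im,d,P,K,M=cam('wrist'); save('w1.png',im); np.savez('w1.npz',i=im,P=P); stand(im,P,'w')"
```

```text
clock: 1.68
eef_pos: [0.5146, -0.3667, 0.1814]
ee_rot: [-0.007, 0.964, 0.034, 0.262]
wrist_force: [0.4, 2.2, -0.0]
gripper_width: 0.0854
gripper_force: 0.0
rot units [ 0.05 -0.06  0.  ] then travel units [ 0.67 -0.6   0.62] | before-rot travel [ 0.67 -0.6   0.62]
w plate ((579.156494140625, -342.2569885253906), (127.33963775634766, 104.958251953125), 3.9451582431793213) [306.37804624 223.7556759 ] 0.008568533547137103
yaw deg 3.9451582431793213
rim centre [ 0.58145591 -0.34580139  0.10687408] rad 30.507186889648438 axis [-0.49881518 -0.0344008   0.866     ]
expected rim [ 0.58015412 -0.34218819  0.10562   ]
```

```bash
sed -i 's/RIM=np.array.*/RIM=np.array([.581,-.3445,.1062])/' h.py; python3 -c "
from h import *
plan(RIM-.020*AX,RT)"
```

```text
rot units [ 0.03 -0.05 -0.08] then travel units [ 0.93 -0.55  3.93] | before-rot travel [ 0.9  -0.57  3.93]
```

View pics/w1.png

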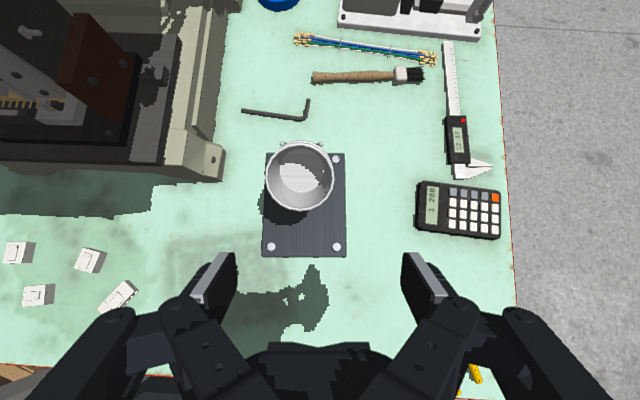

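The wrist view looks straight down the pot axis: the mouth is at (299,176), between the open fingers and a little left of centre.

```bash
python3 -m inch '[{"rot":[0,0,0],"travel":[0.46,-0.28,0],"grip":0},{"rot":[0,0,0],"travel":[0.46,-0.28,0.3],"grip":0},{"rot":[0,0,0],"travel":[0,0,0.6],"grip":0},{"rot":[0,0,0],"travel":[0,0,0.7],"grip":0},{"rot":[0,0,0],"travel":[0,0,0.6],"grip":0},{"rot":[0,0,0],"travel":[0,0,0.4],"grip":0},{"rot":[0,0,0],"travel":[0,0,0],"grip":0},{"rot":[0,0,0],"travel":[0,0,0],"grip":0}]'
python3 -c "
from h import *
plan(RIM-.020*AX,RT)
im,d,P,K,M=cam('wrist'); save('w2.png',im)"
```

```text
clock: 2.4
eef_pos: [0.5767, -0.344, 0.1266]
ee_rot: [-0.009, 0.965, 0.036, 0.259]
wrist_force: [0.5, 0.2, 0.8]
gripper_width: 0.0854
gripper_force: 0.0
rot units [ 0.   -0.    0.03] then travel units [-0.22  0.03  1.33] | before-rot travel [-0.22  0.02  1.33]
```

View pics/w2.png

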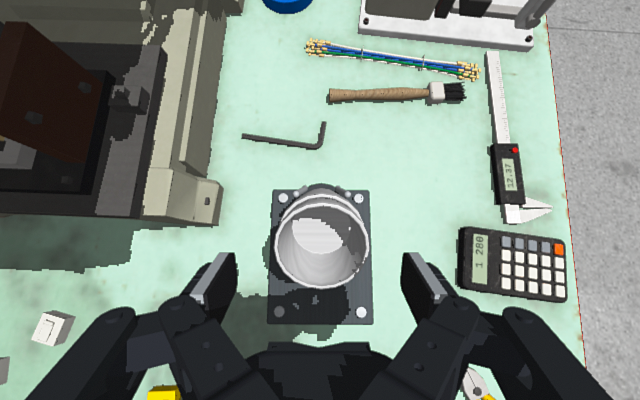

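The mouth is at (321,245), centred between the fingers (midpoint about 318). Now going in and closing.

```bash
python3 -m inch '[{"rot":[0,0,0],"travel":[-0.22,0.02,0.33],"grip":0},{"rot":[0,0,0],"travel":[0,0,0.4],"grip":0},{"rot":[0,0,0],"travel":[0,0,0.35],"grip":0},{"rot":[0,0,0],"travel":[0,0,0.25],"grip":0},{"rot":[0,0,0],"travel":[0,0,0],"grip":0},{"rot":[0,0,0],"travel":[0,0,0],"grip":0},{"rot":[0,0,0],"travel":[0,0,0],"grip":0.15},{"rot":[0,0,0],"travel":[0,0,0],"grip":0.2},{"rot":[0,0,0],"travel":[0,0,0],"grip":0.25},{"rot":[0,0,0],"travel":[0,0,0],"grip":0.3},{"rot":[0,0,0],"travel":[0,0,0],"grip":0.4},{"rot":[0,0,0],"travel":[0,0,0],"grip":0.5},{"rot":[0,0,0],"travel":[0,0,0],"grip":0.5},{"rot":[0,0,0],"travel":[0,0,0],"grip":0.5}]' 30
python3 -c "
from h import *
plan(RIM-.020*AX,RT)
im,d,P,K,M=cam('wrist'); save('w3.png',im)"
```

```text
clock: 3.62
eef_pos: [0.5908, -0.3449, 0.0905]
ee_rot: [-0.007, 0.965, 0.035, 0.26]
wrist_force: [-3.8, 0.6, 5.3]
gripper_width: 0.0602
gripper_force: 31.1
rot units [ 0.03 -0.02  0.02] then travel units [-0.02 -0.04  0.05] | before-rot travel [-0.02 -0.04  0.05]
```

View pics/w3.png

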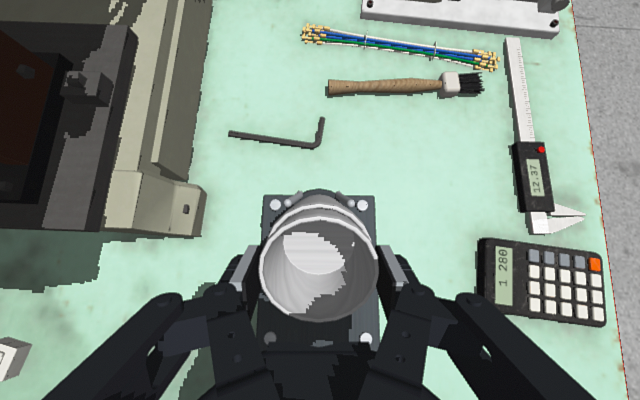

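The pads sit on the top band left and right at about (255,270) and (385,265). Lifting along the axis.

```bash
python3 -m inch '[{"rot":[0,0,0],"travel":[0,0,-0.1],"grip":0.5},{"rot":[0,0,0],"travel":[0,0,-0.2],"grip":0.5},{"rot":[0,0,0],"travel":[0,0,-0.2],"grip":0.5},{"rot":[0,0,0],"travel":[0,0,-0.2],"grip":0.5},{"rot":[0,0,0],"travel":[0,0,-0.2],"grip":0.5},{"rot":[0,0,0],"travel":[0,0,-0.2],"grip":0.5},{"rot":[0,0,0],"travel":[0,0,-0.2],"grip":0.5},{"rot":[0,0,0],"travel":[0,0,-0.2],"grip":0.5},{"rot":[0,0,0],"travel":[0,0,-0.2],"grip":0.5},{"rot":[0,0,0],"travel":[0,0,0],"grip":0.5}]'
python3 - <<'E'
from h import *
print(RIM, pose()[0])
b=cam('side'); w=cam('wrist')
save('w4.png',np.hstack([cv2.resize(b[0][200:350,280:430],(400,400)),w[0][100:400,170:470].copy() if 0 else cv2.resize(w[0][100:400,170:470],(400,400))]))
E
```

```text
clock: 4.5
eef_pos: [0.5653, -0.3469, 0.135]
ee_rot: [-0.007, 0.965, 0.035, 0.26]
wrist_force: [-0.7, 0.1, -1.3]
gripper_width: 0.0601
gripper_force: 32.5
[ 0.581  -0.3445  0.1062] [ 0.56525795 -0.34693103  0.13503711]
```

View pics/w4.png

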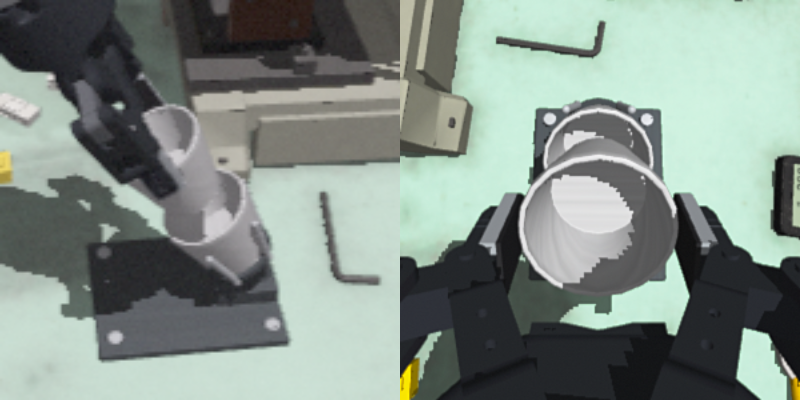

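Side and wrist views agree: the top pot is held and clear, while the lower pot stays between the prongs at (215,215) in the left half. Continuing out, then turning upright.

```bash
python3 -m inch '[{"rot":[0,0,0],"travel":[0,0,-0.5],"grip":0.5},{"rot":[0,0,0],"travel":[0,0,-0.8],"grip":0.5},{"rot":[0,0,0],"travel":[0,0,-0.8],"grip":0.5},{"rot":[0,0,0],"travel":[0,0,-0.4],"grip":0.5},{"rot":[0,-0.5,0],"travel":[0,0,0],"grip":0.5},{"rot":[0,-0.8,0],"travel":[0,0,0],"grip":0.5},{"rot":[0,-0.8,0],"travel":[0,0,0],"grip":0.5},{"rot":[0,-0.8,0],"travel":[0,0,0],"grip":0.5},{"rot":[0,-0.8,0],"travel":[0,0,0],"grip":0.5},{"rot":[0,-0.8,0],"travel":[0,0,0],"grip":0.5},{"rot":[0,-0.5,0],"travel":[0,0,0],"grip":0.5},{"rot":[0,0,0],"travel":[0,0,0],"grip":0.5}]'
python3 -c "
from h import *
plan([.475,.21,.16],frame([0,0,-1],[np.sin(YAW),-np.cos(YAW),0]))"
```

```text
clock: 5.6
eef_pos: [0.5308, -0.3463, 0.1972]
ee_rot: [0.0, 0.999, 0.039, 0.001]
wrist_force: [0.7, 0.5, -1.5]
gripper_width: 0.06
gripper_force: 32.7
rot units [ 0.01 -0.01  0.05] then travel units [ -0.53 -18.63   1.24] | before-rot travel [ -0.43 -18.63   1.23]
```

```bash
python3 -m inch '[{"rot":[0,0,0],"travel":[0,-0.4,0],"grip":0.5},{"rot":[0,0,0],"travel":[0,-0.8,0],"grip":0.5},{"rot":[0,0,0],"travel":[0,-1,0],"grip":0.5},{"rot":[0,0,0],"travel":[0,-1,0],"grip":0.5},{"rot":[0,0,0],"travel":[0,-1,0],"grip":0.5},{"rot":[0,0,0],"travel":[0,-1,0],"grip":0.5},{"rot":[0,0,0],"travel":[0,-1,0],"grip":0.5},{"rot":[0,0,0],"travel":[0,-1,0],"grip":0.5},{"rot":[0,0,0],"travel":[0,-1,0],"grip":0.5},{"rot":[0,0,0],"travel":[0,-1,0],"grip":0.5},{"rot":[0,0,0],"travel":[0,-1,0],"grip":0.5},{"rot":[0,0,0],"travel":[0,-1,0],"grip":0.5},{"rot":[0,0,0],"travel":[0,-1,0],"grip":0.5},{"rot":[0,0,0],"travel":[0,-1,0],"grip":0.5},{"rot":[0,0,0],"travel":[0,-1,0],"grip":0.5},{"rot":[0,0,0],"travel":[0,-1,0],"grip":0.5},{"rot":[0,0,0],"travel":[-0.1,-1,0],"grip":0.5},{"rot":[0,0,0],"travel":[-0.1,-1,0.2],"grip":0.5},{"rot":[0,0,0],"travel":[-0.2,-1,0.4],"grip":0.5},{"rot":[0,0,0],"travel":[-0.1,-0.4,0.4],"grip":0.5}]'
python3 -m inch '[{"rot":[0,0,0],"travel":[0,0,0],"grip":0.5},{"rot":[0,0,0],"travel":[0,0,0],"grip":0.5}]'
cat > look.py <<'E'
from h import *
D=frame([0,0,-1],[np.sin(YAW),-np.cos(YAW),0])
plan([.475,.21,.082],D); p,Rt=pose()
b=cam('side');a=cam('scene');w=cam('wrist')
for n,c in zip("baw",(b,a,w)):
    P=c[2]; q=Rt.inv().apply((P-p).reshape(-1,3)); k=np.isfinite(q[:,2])&(q[:,2]>-.03)&(q[:,2]<.05)&(np.hypot(q[:,0],q[:,1])<.034)
    hs=cv2.cvtColor(c[0],cv2.COLOR_RGB2HSV).reshape(-1,3); k&=hs[:,2]>90
    q=q[k]; print(n,len(q),"tool-z range",np.percentile(q[:,2],[1,99]).round(4),"xy mid",((q[:,:2].min(0)+q[:,:2].max(0))/2).round(4))
    for lo in np.arange(-.02,.035,.01):
        s=q[(q[:,2]>lo)&(q[:,2]<lo+.01)]
        if len(s)>8: print("  ",lo.round(3),len(s),np.percentile(s[:,0],[2,98]).round(4),np.percentile(s[:,1],[2,98]).round(4))
save('pl.png',np.hstack([cv2.resize(b[0][90:190,240:340],(390,390)),cv2.resize(a[0][230:380,190:340],(390,390))]))
E
python3 look.py
```

```text
clock: 7.27
eef_pos: [0.4701, 0.2111, 0.1666]
ee_rot: [0.0, 0.999, 0.038, 0.002]
wrist_force: [-1.1, -0.3, -0.7]
gripper_width: 0.06
gripper_force: 32.7
clock: 7.43
eef_pos: [0.4711, 0.2062, 0.1659]
ee_rot: [0.002, 0.999, 0.037, 0.0]
wrist_force: [0.8, 0.0, -1.1]
gripper_width: 0.0601
gripper_force: 32.7
rot units [ 0.04 -0.01  0.02] then travel units [ 0.14 -0.12  2.8 ] | before-rot travel [ 0.14 -0.13  2.8 ]
b 309 tool-z range [-0.0192  0.0326] xy mid [-0.0014  0.0012]
   -0.02 82 [-0.0306  0.0272] [-0.0248  0.0285]
   -0.01 69 [-0.0264  0.0236] [-0.0249  0.0282]
   0.0 53 [-0.0242  0.0233] [0.0102 0.0289]
   0.01 50 [-0.0221  0.0202] [0.0099 0.0262]
   0.02 43 [-0.0201  0.0176] [0.009  0.0243]
   0.03 12 [-0.0165  0.0162] [0.0118 0.0226]
a 897 tool-z range [-0.0188  0.0295] xy mid [-0.0052 -0.    ]
   -0.02 176 [-0.0303  0.0133] [-0.0289  0.0294]
   -0.01 122 [-0.0291  0.017 ] [-0.0273  0.0273]
   0.0 118 [-0.0269  0.018 ] [-0.0254  0.0245]
   0.01 444 [-0.0228  0.0179] [-0.021   0.0216]
   0.02 29 [-0.0232 -0.0024] [-0.0227  0.0014]
w 10492 tool-z range [-0.02    0.0165] xy mid [0.0019 0.0014]
   -0.02 3234 [-0.0269  0.0317] [-0.027   0.0299]
   -0.01 1936 [-0.0252  0.0297] [-0.0249  0.0279]
   0.0 1496 [-0.0231  0.0276] [-0.0228  0.0259]
   0.01 3664 [-0.0204  0.0213] [-0.0197  0.0228]
   0.02 59 [0.0197 0.0245] [-0.01    0.0145]
   0.03 13 [0.0195 0.0227] [-0.0095  0.0107]
```

View pics/pl.png

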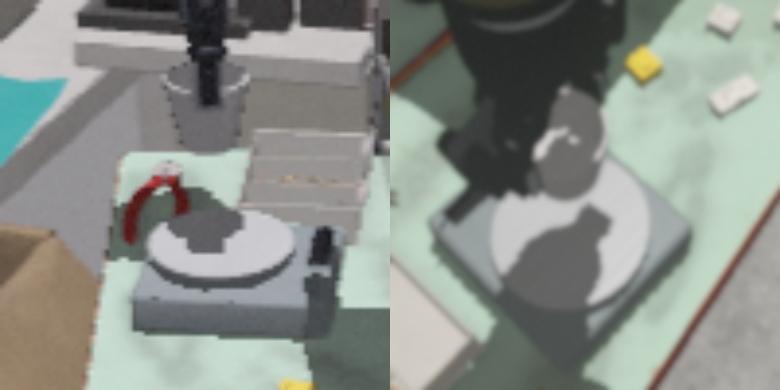

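Pot hangs upright above the pan (side crop, pot (205,110), pan (222,245)); scene crop agrees. Depths put its base about 32 mm beyond the TCP.

```bash
python3 -m inch '[{"rot":[0,0,0],"travel":[0.14,-0.12,0.4],"grip":0.5},{"rot":[0,0,0],"travel":[0,0,0.6],"grip":0.5},{"rot":[0,0,0],"travel":[0,0,0.6],"grip":0.5},{"rot":[0,0,0],"travel":[0,0,0.5],"grip":0.5},{"rot":[0,0,0],"travel":[0,0,0.3],"grip":0.5},{"rot":[0,0,0],"travel":[0,0,0.2],"grip":0.5},{"rot":[0,0,0],"travel":[0,0,0],"grip":0.5},{"rot":[0,0,0],"travel":[0,0,0],"grip":0.5},{"rot":[0,0,0],"travel":[0,0,0],"grip":0.5},{"rot":[0,0,0],"travel":[0,0,0],"grip":0.5}]'
python3 -m inch '[{"rot":[0,0,0],"travel":[0,0,0.04],"grip":0.5},{"rot":[0,0,0],"travel":[0,0,0.04],"grip":0.5},{"rot":[0,0,0],"travel":[0,0,0],"grip":0.5},{"rot":[0,0,0],"travel":[0,0,0],"grip":0.5}]'
```

```text
clock: 8.42
eef_pos: [0.4773, 0.2107, 0.0896]
ee_rot: [0.001, 0.999, 0.036, 0.002]
wrist_force: [0.0, -0.0, -0.3]
gripper_width: 0.0604
gripper_force: 32.7
clock: 8.75
eef_pos: [0.4766, 0.2104, 0.0863]
ee_rot: [0.002, 0.999, 0.036, 0.001]
wrist_force: [-0.4, 0.0, -0.4]
gripper_width: 0.0601
gripper_force: 32.7
```

```bash
for i in 1 2 3; do python3 -m inch '[{"rot":[0,0,0],"travel":[0,0,0.04],"grip":0.5},{"rot":[0,0,0],"travel":[0,0,0],"grip":0.5},{"rot":[0,0,0],"travel":[0,0,0],"grip":0.5}]' | egrep 'eef_pos|force'; done
```

```text
eef_pos: [0.4765, 0.2104, 0.085]
wrist_force: [0.3, 0.7, 0.4]
gripper_force: 32.7
eef_pos: [0.4767, 0.2105, 0.084]
wrist_force: [0.4, 0.3, 0.2]
gripper_force: 32.8
eef_pos: [0.4768, 0.2105, 0.0829]
wrist_force: [0.3, -0.5, 2.8]
gripper_force: 32.9
```

```bash
for i in 1 2; do python3 -m inch '[{"rot":[0,0,0],"travel":[0,0,0.015],"grip":0.5},{"rot":[0,0,0],"travel":[0,0,0],"grip":0.5}]' | egrep 'eef_pos|wrist_force'; done;  for i in 1 2; do python3 -m inch '[{"rot":[0,0,0],"travel":[0,0,0],"grip":0.5}]' | egrep 'eef_pos|wrist_force'; done
```

```text
eef_pos: [0.4768, 0.2105, 0.0824]
wrist_force: [-0.5, -0.1, 1.5]
eef_pos: [0.4768, 0.2105, 0.0819]
wrist_force: [-1.2, -0.5, 3.0]
eef_pos: [0.4768, 0.2105, 0.082]
wrist_force: [-0.7, -0.8, 3.4]
eef_pos: [0.4768, 0.2105, 0.0819]
wrist_force: [-0.4, -0.6, 3.5]
```

```bash
python3 -m inch '[{"rot":[0,0,0],"travel":[0,0,-0.025],"grip":0.5},{"rot":[0,0,0],"travel":[0,0,0],"grip":0.5},{"rot":[0,0,0],"travel":[0,0,0],"grip":0.28},{"rot":[0,0,0],"travel":[0,0,0],"grip":0.26},{"rot":[0,0,0],"travel":[0,0,0],"grip":0.22},{"rot":[0,0,0],"travel":[0,0,0],"grip":0.15},{"rot":[0,0,0],"travel":[0,0,0],"grip":0.08},{"rot":[0,0,0],"travel":[0,0,0],"grip":0},{"rot":[0,0,0],"travel":[0,0,0],"grip":0},{"rot":[0,0,0],"travel":[0,0,0],"grip":0}]'
python3 -m inch '[{"rot":[0,0,0],"travel":[0,0,-0.3],"grip":0},{"rot":[0,0,0],"travel":[0,0,-0.6],"grip":0},{"rot":[0,0,0],"travel":[0,0,-0.9],"grip":0},{"rot":[0,0,0],"travel":[0,0,-0.9],"grip":0},{"rot":[0,0,0],"travel":[0,0,-0.6],"grip":0},{"rot":[0,0,0],"travel":[0,0,-0.3],"grip":0},{"rot":[0,0,0],"travel":[0,0,0],"grip":0},{"rot":[0,0,0],"travel":[0,0,0],"grip":0}]'
cat > potm.py <<'E'
from h import *
im,d,P,K,M=cam('wrist')
k=(np.hypot(P[...,0]-.477,P[...,1]-.21)<.045)&(P[...,2]>.096)&(P[...,2]<.115)
p=P[k]; print("rim",cv2.minEnclosingCircle((p[:,:2]*1000).astype(np.float32)),np.percentile(p[:,2],98))
k=(np.hypot(P[...,0]-.477,P[...,1]-.21)<.05)&(P[...,2]>.04)&(P[...,2]<.056); p=P[k]; print("pan",np.median(p[:,2]))
save('w5.png',im)
E
python3 potm.py
```

```text
clock: 10.83
eef_pos: [0.4766, 0.2105, 0.0825]
ee_rot: [0.001, 0.999, 0.036, 0.001]
wrist_force: [0.0, -0.3, -0.3]
gripper_width: 0.0851
gripper_force: 0.0
clock: 11.5
eef_pos: [0.4763, 0.2106, 0.1904]
ee_rot: [0.002, 0.999, 0.036, 0.001]
wrist_force: [-0.1, 0.2, -0.3]
gripper_width: 0.0855
gripper_force: 0.0
rim ((476.59552001953125, 210.2356719970703), 30.595584869384766) 0.10321479410569226
pan 0.05018221866353528
```

```bash
python3 -m inch '[{"rot":[0,0,0],"travel":[0,0.5,0],"grip":0},{"rot":[0,0,0],"travel":[0,1,0],"grip":0.2},{"rot":[0,0,0],"travel":[0,1,0],"grip":0.4},{"rot":[0,0,0],"travel":[0,1,0],"grip":0.4},{"rot":[0,0,0],"travel":[0,1,0],"grip":0.4},{"rot":[0,0,0],"travel":[0,1,0],"grip":0.4},{"rot":[0,0,0],"travel":[0,1,0],"grip":0.4},{"rot":[0,0,0],"travel":[0,1,0],"grip":0.4},{"rot":[0,0,0],"travel":[0,0.5,0],"grip":0.4},{"rot":[0,0,0],"travel":[0,0,0],"grip":0.4},{"rot":[0,0,0],"travel":[0,0,0],"grip":0.4},{"rot":[0,0,0],"travel":[0,0,0],"grip":0.4}]'
cat > sh.py <<'E'
from h import *
import sys
im,d,P,K,M=cam('wrist'); hsv=cv2.cvtColor(im,cv2.COLOR_RGB2HSV)
m=((P[...,2]>.008)&(P[...,2]<.03)&(hsv[...,2]>90)).astype(np.uint8)
n,l,st,c=cv2.connectedComponentsWithStats(m)
for i in range(1,n):
    if st[i,4]>150:
        p=P[l==i]; t=p[p[:,2]>np.percentile(p[:,2],20)-.002]; r=cv2.minAreaRect((t[:,:2]*1000).astype(np.float32))
        print(c[i].round(),st[i,4],np.round(r[0],1),np.round(r[1],1),round(r[2],1),"z",np.percentile(p[:,2],[50,95]).round(4),"sat",int(np.median(hsv[l==i][:,1])))
save(sys.argv[1],im); print(pose()[0])
E
python3 sh.py w6.png
```

```text
clock: 12.55
eef_pos: [0.4932, -0.0273, 0.1902]
ee_rot: [0.001, 0.999, 0.037, 0.0]
wrist_force: [0.6, 0.4, 0.6]
gripper_width: 0.0514
gripper_force: 0.0
[37. 17.] 257 [635.1 257.6] [31.3  6.6] 10.3 z [0.0157 0.0177] sat 14
[596.  63.] 211 [ 637.  -306.4] [10.9 30.3] 4.3 z [0.009  0.0122] sat 27
[ 19. 115.] 1988 [539.2 293.7] [101.1  20.5] 3.7 z [0.0195 0.029 ] sat 12
[602. 153.] 2984 [ 557.5 -346.7] [82.6 97.7] 4.4 z [0.0088 0.0102] sat 28
[246. 142.] 459 [529.8  56.1] [22.3 24.1] 75.1 z [0.0148 0.0168] sat 255
[312. 174.] 398 [499.3 -19.7] [23.5 20.9] 4.2 z [0.0149 0.0168] sat 7
[384. 182.] 409 [ 495.8 -104.7] [22.4 24.1] 79.1 z [0.0148 0.0167] sat 5
[263. 208.] 495 [451.6  36.7] [39.8 18.7] 68.7 z [0.0118 0.0139] sat 14
[412. 216.] 489 [ 455.2 -144.7] [19.3 40.1] 53.6 z [0.0119 0.014 ] sat 6
[339. 212.] 372 [454.1 -55.9] [22.3 23.9] 9.8 z [0.0148 0.0171] sat 6
[470. 229.] 383 [ 443.5 -217.7] [22.2 24.8] 5.1 z [0.0147 0.0166] sat 255
[ 20. 233.] 359 [397.7 329.7] [63.1 13. ] 86.5 z [0.012  0.0137] sat 225
[ 53. 327.] 1760 [263.5 318.4] [150.5   5.1] 70.2 z [0.0189 0.0288] sat 9
[ 0.49330449 -0.0269334   0.19051082]
```

View pics/w6.png

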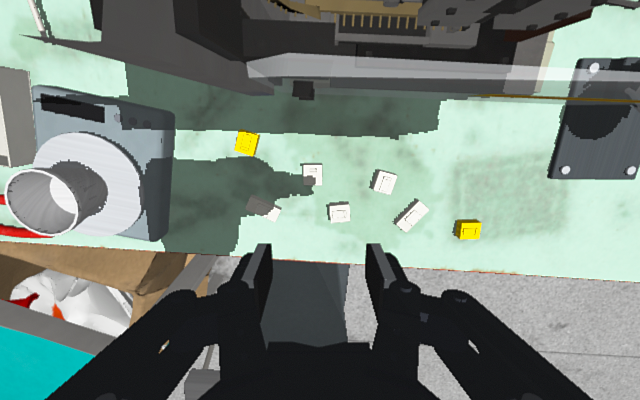

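Shorts in the wrist view: (312,174), (384,182), (339,212) are near-square and white; longs (263,208),(412,216); yellow decoys (246,142),(470,229). Taking (312,174) first, then (384,182).

```bash
python3 -c "
from h import *
plan([.4985,-.0200,.006],frame([0,0,-1],[np.sin(YAW),-np.cos(YAW),0]))"
```

```text
rot units [ 0.02 -0.    0.03] then travel units [ 0.19 -0.22  6.15] | before-rot travel [ 0.19 -0.23  6.15]
```

```bash
python3 -m inch '[{"rot":[0,0,0],"travel":[0.19,-0.22,0.5],"grip":0.4},{"rot":[0,0,0],"travel":[0,0,0.9],"grip":0.4},{"rot":[0,0,0],"travel":[0,0,0.9],"grip":0.4},{"rot":[0,0,0],"travel":[0,0,0.9],"grip":0.4},{"rot":[0,0,0],"travel":[0,0,0.9],"grip":0.4},{"rot":[0,0,0],"travel":[0,0,0.8],"grip":0.4},{"rot":[0,0,0],"travel":[0,0,0.6],"grip":0.4},{"rot":[0,0,0],"travel":[0,0,0.4],"grip":0.4},{"rot":[0,0,0],"travel":[0,0,0.22],"grip":0.4},{"rot":[0,0,0],"travel":[0,0,0],"grip":0.4},{"rot":[0,0,0],"travel":[0,0,0],"grip":0.4},{"rot":[0,0,0],"travel":[0,0,0],"grip":0.6},{"rot":[0,0,0],"travel":[0,0,0],"grip":0.8},{"rot":[0,0,0],"travel":[0,0,0],"grip":1},{"rot":[0,0,0],"travel":[0,0,0],"grip":1},{"rot":[0,0,0],"travel":[0,0,0],"grip":1},{"rot":[0,0,0],"travel":[0,0,0],"grip":1},{"rot":[0,0,0],"travel":[0,0,0],"grip":1}]' 25
```

```text
clock: 14.1
eef_pos: [0.5004, -0.0223, 0.0089]
ee_rot: [0.002, 0.999, 0.036, 0.002]
wrist_force: [-0.4, -0.1, 6.2]
gripper_width: 0.0209
gripper_force: 25.9
```

```bash
python3 -m inch '[{"rot":[0,0,0],"travel":[0,0,-0.3],"grip":1},{"rot":[0,0,0],"travel":[0,0,-0.7],"grip":1},{"rot":[0,0,0],"travel":[0,0,-1],"grip":1},{"rot":[0,0,0],"travel":[0,0,-1],"grip":1},{"rot":[0,0,0],"travel":[0,0,-1],"grip":1},{"rot":[0,0,0],"travel":[0,0,-0.7],"grip":1},{"rot":[0,0,0],"travel":[0,0,-0.3],"grip":1},{"rot":[0,0,0],"travel":[0,0,0],"grip":1},{"rot":[0,0,0],"travel":[0,0,0],"grip":1}]'
cat > held.py <<'E'
from h import *
plan([.4766,.2102,.108],frame([0,0,-1],[np.sin(YAW),-np.cos(YAW),0]))
p,Rt=pose()
for n in ('side','scene'):
    P=cam(n)[2]; q=Rt.inv().apply((P-p).reshape(-1,3)); q=q[np.isfinite(q[:,0])]
    s=q[(q[:,2]>-.002)&(q[:,2]<.03)&(np.hypot(q[:,0],q[:,1])<.03)]; print(n,len(s),s.min(0).round(4),s.max(0).round(4)) if len(s) else print(n,0)
E
python3 held.py
```

```text
clock: 14.85
eef_pos: [0.4987, -0.0219, 0.1572]
ee_rot: [0.002, 0.999, 0.036, 0.001]
wrist_force: [-0.2, -0.1, -0.9]
gripper_width: 0.0204
gripper_force: 25.3
rot units [ 0.03 -0.01  0.01] then travel units [-0.18 -7.77  1.64] | before-rot travel [-0.18 -7.77  1.61]
side 31 [-0.0148 -0.0085 -0.0019] [0.0075 0.0168 0.0084]
scene 32 [-0.0157 -0.0189 -0.0017] [-0.0078  0.0091  0.01  ]
```

```bash
python3 -m inch '[{"rot":[0,0,0],"travel":[0,-0.5,0],"grip":1},{"rot":[0,0,0],"travel":[0,-1,0],"grip":1},{"rot":[0,0,0],"travel":[0,-1,0],"grip":1},{"rot":[0,0,0],"travel":[0,-1,0],"grip":1},{"rot":[0,0,0],"travel":[0,-1,0],"grip":1},{"rot":[0,0,0],"travel":[0,-1,0],"grip":1},{"rot":[0,0,0],"travel":[-0.1,-1,0],"grip":1},{"rot":[0,0,0],"travel":[-0.1,-0.8,0],"grip":1},{"rot":[0,0,0],"travel":[0,-0.47,0],"grip":1},{"rot":[0,0,0],"travel":[0,0,0],"grip":1},{"rot":[0,0,0],"travel":[0,0,0],"grip":1},{"rot":[0,0,0],"travel":[0,0,0],"grip":1}]'
python3 held.py
```

```text
clock: 15.95
eef_pos: [0.4759, 0.2089, 0.1557]
ee_rot: [0.002, 0.999, 0.036, -0.0]
wrist_force: [0.3, -0.4, 0.3]
gripper_width: 0.0212
gripper_force: 25.3
rot units [ 0.04  0.   -0.  ] then travel units [ 0.03 -0.04  1.59] | before-rot travel [ 0.03 -0.05  1.59]
side 22 [-0.0146 -0.0072 -0.0019] [0.0072 0.0171 0.0065]
scene 39 [-0.0148 -0.0186 -0.002 ] [-0.0069  0.0092  0.0079]
```

```bash
python3 -m inch '[{"rot":[0,0,0],"travel":[0.03,-0.04,0.3],"grip":1},{"rot":[0,0,0],"travel":[0,0,0.5],"grip":1},{"rot":[0,0,0],"travel":[0,0,0.4],"grip":1},{"rot":[0,0,0],"travel":[0,0,0.25],"grip":1},{"rot":[0,0,0],"travel":[0,0,0.12],"grip":1},{"rot":[0,0,0],"travel":[0,0,0],"grip":1},{"rot":[0,0,0],"travel":[0,0,0],"grip":1},{"rot":[0,0,0],"travel":[0,0,0],"grip":1},{"rot":[0,0,0],"travel":[0,0,0],"grip":0.7},{"rot":[0,0,0],"travel":[0,0,0],"grip":0.5},{"rot":[0,0,0],"travel":[0,0,0],"grip":0.4},{"rot":[0,0,0],"travel":[0,0,0],"grip":0.4},{"rot":[0,0,0],"travel":[0,0,0],"grip":0.4},{"rot":[0,0,0],"travel":[0,0,-0.6],"grip":0.4},{"rot":[0,0,0],"travel":[0,0,-1],"grip":0.4},{"rot":[0,0,0],"travel":[0,0,-1],"grip":0.4},{"rot":[0,0,0],"travel":[0,0,-0.4],"grip":0.4},{"rot":[0,0,0],"travel":[0,0,0],"grip":0.4}]'
python3 potm.py
python3 - <<'E'
from h import *
print("travel to B after rot +2.5 z"); D2=frame([0,0,-1],[np.cos(np.radians(-101)),np.sin(np.radians(-101)),0])
plan([.4955,-.1048,.100],D2)
im=cv2.imread('pics/w5.png')[150:350,220:420]; cv2.imwrite('pics/w5c.png',cv2.resize(im,(400,400)))
E
```

```text
clock: 17.55
eef_pos: [0.4788, 0.2127, 0.2032]
ee_rot: [0.001, 0.999, 0.036, 0.004]
wrist_force: [0.7, 0.1, -0.4]
gripper_width: 0.0512
gripper_force: 0.0
rim ((476.67578125, 210.24072265625), 30.57170867919922) 0.1032700818336095
pan 0.05008055427309471
travel to B after rot +2.5 z
rot units [ 0.02 -0.05  2.52] then travel units [ 2.6  10.25  3.37] | before-rot travel [-0.19 10.57  3.39]
```

View pics/w5c.png

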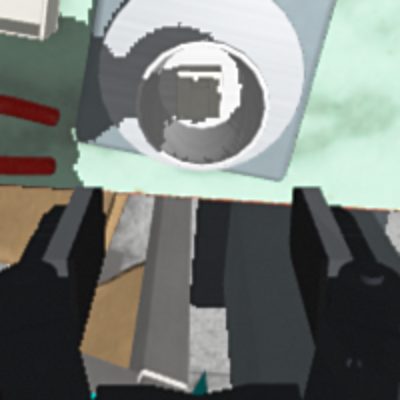

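The first housing lies flat inside the pot (crop (195,95)), and the pot has not moved. Now the second one.

```bash
python3 -m inch '[{"rot":[0,0,0],"travel":[0,0.5,0],"grip":0.4},{"rot":[0,0,0],"travel":[0,1,0],"grip":0.4},{"rot":[0,0,0],"travel":[0,1,0],"grip":0.4},{"rot":[0,0,0],"travel":[0,1,0],"grip":0.4},{"rot":[0,0,0],"travel":[0,1,0],"grip":0.4},{"rot":[0,0,0],"travel":[0,1,0],"grip":0.4},{"rot":[0,0,0],"travel":[0,1,0],"grip":0.4},{"rot":[0,0,0],"travel":[0,1,0.2],"grip":0.4},{"rot":[0,0,0],"travel":[0,1,0.4],"grip":0.4},{"rot":[0,0,0],"travel":[-0.1,1,0.4],"grip":0.4},{"rot":[0,0,0.5],"travel":[-0.1,0.7,0.4],"grip":0.4},{"rot":[0,0,1],"travel":[0,0.3,0.4],"grip":0.4},{"rot":[0,0,1],"travel":[0,0,0.2],"grip":0.4},{"rot":[0,0,0],"travel":[0,0,0],"grip":0.4},{"rot":[0,0,0],"travel":[0,0,0],"grip":0.4},{"rot":[0,0,0],"travel":[0,0,0],"grip":0.4}]'
python3 sh.py w7.png
python3 - <<'E'
from h import *
D2=frame([0,0,-1],[np.cos(np.radians(-101)),np.sin(np.radians(-101)),0])
plan([.4950,-.1048,.006],D2)
E
```

```text
clock: 18.93
eef_pos: [0.4933, -0.1022, 0.1405]
ee_rot: [0.001, 0.996, -0.093, 0.001]
wrist_force: [-0.4, -0.6, 0.8]
gripper_width: 0.0515
gripper_force: 0.0
[455.  24.] 182 [ 615.3 -237.4] [ 9.9 32.2] 77.6 z [0.0226 0.0272] sat 30
[521.  12.] 201 [ 613.8 -299.4] [22.  11.1] 1.9 z [0.0086 0.0098] sat 27
[578.  84.] 5406 [ 556.3 -347. ] [79.5 98.9] 3.8 z [0.0088 0.0102] sat 28
[154. 185.] 617 [529.8  55.9] [22.8 24.2] 74.4 z [0.0147 0.0168] sat 255
[320. 188.] 527 [ 496.1 -105.3] [21.  23.6] 78.9 z [0.0148 0.0168] sat 6
[366. 218.] 667 [ 455.3 -144.6] [18.4 40.1] 53.9 z [0.0118 0.014 ] sat 6
[438. 217.] 547 [ 443.3 -218. ] [22.7 24.8] 5.6 z [0.0148 0.0169] sat 255
[ 85. 265.] 602 [470.2 145.1] [  3.7 119.2] 81.9 z [0.0268 0.0297] sat 29
[282. 235.] 505 [454.2 -56.2] [22.4 24. ] 9.6 z [0.0148 0.0168] sat 13
[198. 251.] 622 [451.7  36.6] [40.3 18.5] 68.1 z [0.0118 0.014 ] sat 14
[ 0.49358767 -0.10229195  0.14088009]
rot units [ 0.02 -0.03  0.05] then travel units [0.06 0.07 4.5 ] | before-rot travel [0.05 0.06 4.5 ]
```

```bash
python3 -m inch '[{"rot":[0,0,0],"travel":[0.08,0.08,0.5],"grip":0.4},{"rot":[0,0,0],"travel":[0,0,0.9],"grip":0.4},{"rot":[0,0,0],"travel":[0,0,0.9],"grip":0.4},{"rot":[0,0,0],"travel":[0,0,0.9],"grip":0.4},{"rot":[0,0,0],"travel":[0,0,0.6],"grip":0.4},{"rot":[0,0,0],"travel":[0,0,0.4],"grip":0.4},{"rot":[0,0,0],"travel":[0,0,0.3],"grip":0.4},{"rot":[0,0,0],"travel":[0,0,0],"grip":0.4},{"rot":[0,0,0],"travel":[0,0,0],"grip":0.4},{"rot":[0,0,0],"travel":[0,0,0],"grip":0.6},{"rot":[0,0,0],"travel":[0,0,0],"grip":0.8},{"rot":[0,0,0],"travel":[0,0,0],"grip":1},{"rot":[0,0,0],"travel":[0,0,0],"grip":1},{"rot":[0,0,0],"travel":[0,0,0],"grip":1},{"rot":[0,0,0],"travel":[0,0,0],"grip":1},{"rot":[0,0,0],"travel":[0,0,0],"grip":1}]' 25
python3 -m inch '[{"rot":[0,0,0],"travel":[0,0,-0.3],"grip":1},{"rot":[0,0,0],"travel":[0,0,-0.7],"grip":1},{"rot":[0,0,0],"travel":[0,0,-1],"grip":1},{"rot":[0,0,0],"travel":[0,0,-1],"grip":1},{"rot":[0,0,0],"travel":[0,0,-1],"grip":1},{"rot":[0,0,0],"travel":[0,0,-0.7],"grip":1},{"rot":[0,0,0],"travel":[0,0,-0.3],"grip":1},{"rot":[0,0,-0.8],"travel":[0,0,0],"grip":1},{"rot":[0,0,-1],"travel":[0,0,0],"grip":1},{"rot":[0,0,-0.7],"travel":[0,0,0],"grip":1},{"rot":[0,0,0],"travel":[0,0,0],"grip":1},{"rot":[0,0,0],"travel":[0,0,0],"grip":1}]'
python3 held.py
```

```text
clock: 20.32
eef_pos: [0.4967, -0.1066, 0.0071]
ee_rot: [0.002, 0.996, -0.095, 0.002]
wrist_force: [-1.2, 0.7, 5.9]
gripper_width: 0.0212
gripper_force: 26.5
clock: 21.32
eef_pos: [0.4947, -0.1058, 0.1552]
ee_rot: [0.001, 0.999, 0.035, 0.0]
wrist_force: [0.1, -0.2, 0.1]
gripper_width: 0.0212
gripper_force: 25.8
rot units [ 0.02 -0.01 -0.01] then travel units [  0.15 -10.55   1.57] | before-rot travel [  0.14 -10.55   1.55]
side 26 [-0.0144 -0.0048 -0.0019] [0.0085 0.017  0.0062]
scene 21 [-0.0148 -0.019  -0.002 ] [-0.0033  0.0092  0.0069]
```

```bash
python3 -m inch '[{"rot":[0,0,0],"travel":[0,-0.5,0],"grip":1},{"rot":[0,0,0],"travel":[0,-1,0],"grip":1},{"rot":[0,0,0],"travel":[0,-1,0],"grip":1},{"rot":[0,0,0],"travel":[0,-1,0],"grip":1},{"rot":[0,0,0],"travel":[0,-1,0],"grip":1},{"rot":[0,0,0],"travel":[0,-1,0],"grip":1},{"rot":[0,0,0],"travel":[0,-1,0],"grip":1},{"rot":[0,0,0],"travel":[0,-1,0],"grip":1},{"rot":[0,0,0],"travel":[0,-1,0],"grip":1},{"rot":[0,0,0],"travel":[0.05,-1,0],"grip":1},{"rot":[0,0,0],"travel":[0.05,-0.7,0],"grip":1},{"rot":[0,0,0],"travel":[0.05,-0.35,0],"grip":1},{"rot":[0,0,0],"travel":[0,0,0],"grip":1},{"rot":[0,0,0],"travel":[0,0,0],"grip":1},{"rot":[0,0,0],"travel":[0,0,0],"grip":1}]'
python3 held.py
```

```text
clock: 22.67
eef_pos: [0.4769, 0.2087, 0.1545]
ee_rot: [0.002, 0.999, 0.035, 0.001]
wrist_force: [-0.3, -0.3, 0.3]
gripper_width: 0.0211
gripper_force: 25.8
rot units [ 0.04 -0.01 -0.01] then travel units [-0.01 -0.05  1.55] | before-rot travel [-0.01 -0.06  1.55]
side 19 [-0.0137  0.0062 -0.0006] [0.0089 0.0147 0.007 ]
scene 37 [-0.0149 -0.0185 -0.0019] [-0.0075  0.0092  0.007 ]
```

```bash
python3 -m inch '[{"rot":[0,0,0],"travel":[0,-0.05,0.3],"grip":1},{"rot":[0,0,0],"travel":[0,0,0.5],"grip":1},{"rot":[0,0,0],"travel":[0,0,0.4],"grip":1},{"rot":[0,0,0],"travel":[0,0,0.23],"grip":1},{"rot":[0,0,0],"travel":[0,0,0.12],"grip":1},{"rot":[0,0,0],"travel":[0,0,0],"grip":1},{"rot":[0,0,0],"travel":[0,0,0],"grip":1},{"rot":[0,0,0],"travel":[0,0,0],"grip":1},{"rot":[0,0,0],"travel":[0,0,0],"grip":0.7},{"rot":[0,0,0],"travel":[0,0,0],"grip":0.5},{"rot":[0,0,0],"travel":[0,0,0],"grip":0.4},{"rot":[0,0,0],"travel":[0,0,0],"grip":0.4},{"rot":[0,0,0],"travel":[0,0,0],"grip":0.4},{"rot":[0,0,0],"travel":[0,0,-0.6],"grip":0.4},{"rot":[0,0,0],"travel":[0,0,-1],"grip":0.4},{"rot":[0,0,0],"travel":[0,0,-1],"grip":0.4},{"rot":[0,0,0],"travel":[0,0,-1],"grip":0.4},{"rot":[0,0,0],"travel":[0,0,-0.4],"grip":0.4},{"rot":[0,0,0],"travel":[0,0,0],"grip":0.4},{"rot":[0,0,0],"travel":[0,0,0],"grip":0.4}]'
python3 potm.py
python3 - <<'E'
from h import *
im,d,P,K,M=cam('wrist'); k=np.hypot(P[...,0]-.4767,P[...,1]-.2102)<.024; p=P[k]
print("inside heights",np.histogram(p[:,2],bins=np.arange(.06,.13,.004)))
for lo,hi in((.078,.09),(.09,.1),(.1,.13)):
    s=p[(p[:,2]>lo)&(p[:,2]<hi)]
    if len(s)>10: print(lo,len(s),cv2.minAreaRect((s[:,:2]*1000).astype(np.float32)))
E
python3 sh.py w8.png
```

```text
clock: 24.43
eef_pos: [0.4767, 0.2118, 0.2282]
ee_rot: [0.002, 0.999, 0.036, 0.001]
wrist_force: [0.0, 0.3, 0.3]
gripper_width: 0.051
gripper_force: 0.0
rim ((476.76287841796875, 210.185791015625), 30.500518798828125) 0.10309547976356469
pan 0.05004727382980628
inside heights (array([  0, 298, 420, 151,  70,  22,  20,  19, 204, 319,   0,   0,   0,
         0,   0,   0,   0]), array([0.06 , 0.064, 0.068, 0.072, 0.076, 0.08 , 0.084, 0.088, 0.092,
       0.096, 0.1  , 0.104, 0.108, 0.112, 0.116, 0.12 , 0.124, 0.128]))
0.078 89 ((470.83416748046875, 209.8127899169922), (35.93524169921875, 46.962162017822266), 4.406710624694824)
0.09 526 ((476.5133056640625, 212.8155059814453), (24.14460563659668, 21.424325942993164), 3.7514476776123047)
[285.  24.] 245 [637.9 259.2] [47.6  5.4] 11.6 z [0.0161 0.0177] sat 13
[465.  12.] 215 [660.7  61.3] [21.5 28.8] 18.7 z [0.0184 0.0199] sat 8
[127.  97.] 1208 [550.7 419.5] [43.9 97.5] 85.0 z [0.0197 0.0289] sat 12
[183. 105.] 2860 [545.6 370.4] [45.6 97.1] 84.4 z [0.016  0.0275] sat 41
[215. 113.] 772 [540.2 320.7] [44.3 97.1] 84.2 z [0.02  0.029] sat 12
[252. 115.] 346 [537.5 293.8] [ 0.9 98.8] 83.9 z [0.0195 0.0291] sat 12
[445. 138.] 389 [529.7  56.3] [22.7 23.8] 75.9 z [0.0148 0.0168] sat 255
[208. 193.] 527 [436.4 354.6] [ 19.3 112.5] 4.1 z [0.0121 0.0137] sat 214
[447. 199.] 401 [451.5  37. ] [40.9 17.9] 68.5 z [0.0118 0.0141] sat 6
[187. 211.] 869 [409.4 371.7] [142.7  26.6] 73.6 z [0.0119 0.0135] sat 209
[580. 206.] 432 [ 455.1 -144.5] [20.6 40.2] 52.6 z [0.0118 0.014 ] sat 7
[517. 202.] 342 [454.  -55.8] [22.3 25.6] 9.6 z [0.0148 0.0168] sat 7
[630. 218.] 312 [ 443.2 -215.8] [23.8 23. ] 11.0 z [0.0145 0.0168] sat 255
[104. 262.] 1984 [323.7 484.9] [260.    4.6] 69.9 z [0.0185 0.0287] sat 9
[287. 327.] 553 [231.4 241.9] [83.8 10.7] 70.6 z [0.0194 0.029 ] sat 9
[0.4756375  0.21126583 0.22645243]
```

```bash
python3 -c "
from bench import robot
print(robot.job_done())"
```

```text
the job is handed in; nothing more can be done
None
```

The job is handed in at about 25 s. The top pot stands upright in the middle of the pan with two short white housings in it, one on top of the other and both below the rim. The lower pot was still in the stand when the top one came off, and the other housings were where they lay at the last look.

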